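# Clamp a whetstone in its sharpening holder

### The arm

A 6-joint arm with a two-finger parallel gripper is mounted at the origin on the work surface. World frame = base frame: x ahead of the robot, y to its left, z up, the work surface at z = 0. Lengths are in m, angles in rad, forces in N, time in s.
With the tool pointing down it reaches from about 0.275 to 0.85 m from the base axis. Payload 19 kg.
Tool frame: the origin (TCP) lies on the front face of the gripper's body, between the roots of the fingers; the fingertips stand env.nose_length ahead of it and the grasp point (between the pads) lies 54 mm ahead of it (env.nose_length is the distance from the TCP to the fingertips, in m); z points along the fingers, y is the line along which they close (so a half turn about z gives the same grasp; the last joint's range is limited). The gripper opens to 85 mm and grips with 20 to 120 N. Pads are 22 mm wide; open, the fingers measure 114 mm over their backs; the gripper's body (76 mm by 85 mm) begins 54 mm behind the grasp point. The pads swing forward as they close: fully open they stand 13 mm farther back than shut.
Start: joints at [1.139, 0.15, 1.437, -0, 1.554, -0.134], TCP at [0.169, 0.55, 0.304] pointing down, gripper open.
Joint ranges: [-2.8, 2.8], [-0.68, 2.1], [0.12, 2.68], [-1.39, 4.53], [0.16, 2.79], [-2.81, 2.81]. Speed limits (rad/s): [1.89, 1.89, 2.22, 3.01, 3.01, 3.01].

### API

Orientations are given as a rotation vector (axis times angle).
In Python, from bench import env, viewer gives the robot as it stands.
- The arm moves only by the shell command python3 -m pendant 'ROWS'. ROWS is JSON, a list of rows, each a list of 7 numbers: the shift along the tool's x, y, z in m, then the turn, a rotation vector about the tool's x, y, z in degrees, then the opening, from -1 (shut) to 1 (fully open). A call has 1 to 20 rows; each row is the pose to reach, as a shift and turn from the pose commanded when the call began, along the tool's axes at that moment; what a row does not reach only later rows make up. A row lasts 1/10 s, in which the tool goes at most 50 mm and 8.59 degrees, less where a joint would pass 70% of its speed; a pose out of reach is approached as far as the arm can. A call with a gripper value outside its range is refused whole. The fingers move at their own pace and stop on an object; the grip force is fixed at half the most. Time passes only in rows, so rows that repeat a pose let the fingers close. It gives the time, the measured TCP pose, the force, the opening and the grip force at its end, in the units of the state.
- env.read_state(): the state, without advancing time (a new reading comes with each control period).
- viewer.get_image(name): name is "scene" or "top" or "wrist"; returns a dict with "color" (384x512x3 uint8, blue, green, red), "fovy" (degrees; the focal length in pixels is half the picture's height over the tangent of half this angle, whatever the lens; pixels are square), "cx", "cy" (the principal point, pixels), "camera_from_world" (4x4, takes a point from world to camera coordinates). Camera axes: x right, y up, looking along -z (the intrinsics and any distortion apply to the point x, -y, -z); pixel columns grow to the right and rows downward; lengths in m; the calibration is good to about 2 mm. The wrist camera is an equidistant fisheye: a pixel r from the principal point sees the ray r / f radians off the axis. A picture is of the moment at which its call begins. There is no depth.
- env.hand_in(): hands the job in; it is judged then, once.
The state is a dict: "time": time; "joint_positions": joint angles; "dq": joint speeds; "joint_efforts": joint torques, N m; "eef_pos": TCP position; "eef_rot": TCP orientation; "ft_force": force on the tool from outside, world axes, zero at the start; "ft_torque": the same for the moment, N m; "width": opening from 0.0 (shut) to 1.0 (fully open); "gripper_force": force on a finger pad.
Only numpy, scipy, OpenCV 4.12 (cv2) and the standard library are available. Lean on these libraries where they do the work, as an engineer would, in place of code of your own. Each camera call takes 0.05 s, during which the arm holds its last target. There are 200 camera calls.

### The job

Clamp the large two-layer whetstone in the stone holder, ready for sharpening: push the sprung curved arm back with one end of the stone until the other end clears the end stop, set the stone down flat and straight along the middle of the base, ease it back until it rests against the stop, and let go so that the arm holds it there. Whetstones chip, so do not let the spring snap the stone home and do not press or knock it hard on any part of the holder. Leave the other things on the worktop where they are.

Things in the scene. Friction and masses are not known exactly. Their poses are not given: they have to be found in the camera images.
- stone: The large whetstone: a loose rectangular block of two layers, brown-grey below and cream above, 150 (its x) x 50 (its y) x 25 mm high, 0.3 to 0.55 kg, lying cream side up on the worktop. Origin: centre of its underside; z up. Keep the cream side up; either end may go to the stop.
- holder: The stone holder, fixed on the worktop: a dark plate, x -150 to 125 mm along its length, y -45 to 45 mm across (-74 to 50 beyond x = 60 mm). Origin at worktop height; x runs from the end stop (-x end) to the sprung arm (+x end), z up. The plate's top, with two flush rubber strips, is 12 mm above the origin. Between stop and arm nothing stands on it.
- seat (a point): Point on top of the base at x = -20, y = 0 mm of the holder. The end stop is a steel bar across the base, 66 mm wide, 10 thick, 9 mm high above it, with a brass locking screw behind, no higher. It is locked rigid but was set by hand: its face lies anywhere from 67 to 83 mm from this point towards -x and is not reported: see or feel for it. A clamped stone's middle is within 8 mm of this point.
- clamp_nose (a point): Top centre of the nose roller of the sprung arm, an upright steel roller of 12 mm diameter reaching from 3 to 24 mm above the base. At rest this point is at x = 46, y = -1, z = 36 mm of the holder: the gap from roller to stop is then 7 to 23 mm shorter than the stone. Pushed towards +x the nose moves nearly straight, 33 mm at most.
- clamp (a joint): Swing of the sprung curved arm, a flat steel bow 12 mm high on a pivot with a spring coil (holder x = 61, y = -54 mm), black thumb tab outside. 0 at rest, grows as the nose, 55 mm from the pivot, is pushed to +x; hard limit 0.62 rad. The spring pushes the nose to -x with about 5 N at 0, 8 N at 0.2, 11 N at 0.45 rad. With a stone clamped it reads 0.12 to 0.43.
- small_stone: A smaller dark slate stone, 100 x 38 x 18 mm, loose on the worktop; it may lie where the large stone lay another time. Leave it. Origin: centre of its underside, as for all things below.
- flattening_plate: Grooved aluminium plate, 110 x 50 x 8 mm, on the worktop. Leave it.
- angle_guide: Small grey plastic rail, 70 x 30 x 16 mm, on the worktop. Leave it.
- mug: White mug, 80 mm across, 90 mm high. Leave it.
- water_bottle: Clear bottle, 60 mm across, 170 mm high. Leave it.
- soaking_tub: White empty open tub, 130 x 230 x 70 mm. Leave it.
- knife: Chef's knife, about 340 mm long, on the wooden board (170 x 360 x 18 mm) at the far side. Leave it.
- honing_rod: Steel honing rod with black handle, 325 mm long, on the same board. Leave it.

How it is judged:
On the way:
1. the sprung arm is pushed back with the stone (value of joint clamp above 0.1 rad and contact force between stone and holder above 2 N), for 0.1 s.
At the end, for the whole second after the job is handed in: The stone lies flat on the holder's base, cream side up, within 8 mm of its middle line and 3.5 degrees of its length, at rest between stop and arm; the arm is held back by it (0.09 to 0.47 rad) and presses it against the stop (x of stone in the frame of holder between -0.0305 and -0.0095 m and y of stone in the frame of holder between -0.008 and 0.008 m and z of stone in the frame of holder between 0.009 and 0.014 m and angle between stone's own z axis and vertical below 0.03 rad and angle between the x axis of stone and the x axis of holder, either way round below 0.06 rad and value of joint clamp between 0.09 and 0.47 rad and velocity of joint clamp below 0.05 rad/s and contact force between stone and holder above 10 N and linear speed of stone below 0.005 m/s and angular speed of stone below 0.05 rad/s); the robot touches nothing.
It fails at once if the stone is pressed, knocked or snapped hard on the holder (clamped at rest the forces of arm, stop and base come to about 20 N in all) (contact force between stone and holder above 35 N).
It fails at once if the arm is let snap back (nose faster than about 65 mm/s), with or without the stone (velocity of joint clamp below -1.2 rad/s).
It fails at once if another thing is moved by over 2 cm (distance of any of small_stone, flattening_plate, angle_guide, mug, water_bottle, soaking_tub, knife, honing_rod from where it was at the start of the episode above 0.02 m).
It also fails if it takes over 45 s, if anything falls off the work surface, if the arm or the gripper's body presses on something with over 40 N, if the wrist force passes 120 N, or if a joint passes its speed limit or range.

## Working session

There is one attempt and no reset: what is moved stays moved. The work goes in short steps, Python scripts to look and compute and a shell command to move; the robot and the scene stay as the last step left them, time stands still between calls to the robot, and variables do not carry over. Pictures are saved under pics/ and viewed, at most 10 in all, crops included, and the job is handed in when it is done.

```bash
mkdir -p pics; ls
python3 - <<'E'
from bench import env, viewer
import cv2,pickle
s=env.read_state();print({k:s[k] for k in('time','eef_pos','eef_rot','width')},env.nose_length)
d={}
for n in("top","scene","wrist"):
    im=viewer.get_image(n);d[n]=im;cv2.imwrite(f'pics/{n}0.png',im['color']);print(n,im['fovy'],im['cx'],im['cy'],im['camera_from_world'].round(3).tolist())
pickle.dump(d,open('p0.pkl','wb'))
E
```

```text
pics
{'time': 0.0, 'eef_pos': array([0.16866105, 0.54954001, 0.30328737]), 'eef_rot': array([-4.65979336e-01, -3.10653439e+00,  1.77423525e-03]), 'width': 0.9990421381874232} 0.0726
top 44.28906340707719 254.30136328457286 197.52636094870914 [[0.092, -0.996, -0.0, -0.033], [0.973, 0.09, 0.214, -0.595], [-0.213, -0.02, 0.977, -1.27], [0.0, 0.0, 0.0, 1.0]]
scene 42.29648845606509 263.0188410312377 186.2104837367601 [[-0.02, 1.0, 0.007, 0.016], [-0.662, -0.019, 0.749, 0.335], [0.749, 0.01, 0.663, -2.308], [0.0, 0.0, 0.0, 1.0]]
wrist 65.70646984690485 252.4273065412794 195.33856409876384 [[0.294, 0.956, -0.0, -0.575], [-0.909, 0.28, -0.309, 0.041], [-0.295, 0.091, 0.951, -0.38], [0.0, 0.0, 0.0, 1.0]]
```

View pics/top0.png

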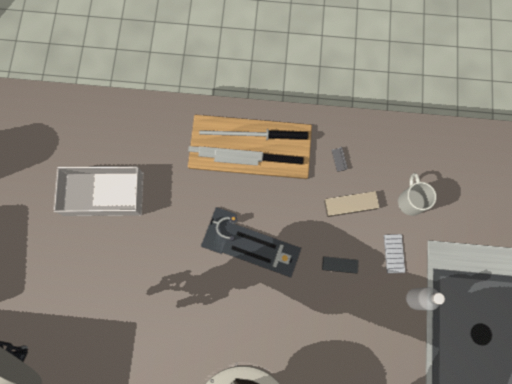

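View pics/scene0.png

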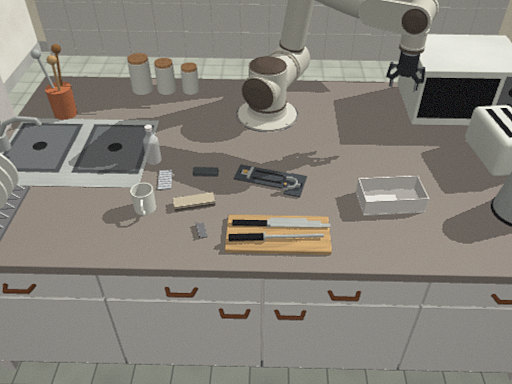

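The top picture shows the cream stone at about (352,204), the holder at (251,241) with the stop and its brass screw at (280–287,257), and the sprung arm at (228,228). The scene picture agrees with this.

```bash
cat > h.py <<'E'
import numpy as np, cv2, pickle
def ray(im,u,v,fish=False):
    H=im['color'].shape[0]; f=H/2/np.tan(np.radians(im['fovy']/2)); T=im['camera_from_world']
    a=np.array([(u-im['cx'])/f,(v-im['cy'])/f])
    if fish:
        r=np.hypot(*a)+1e-12; d=np.array([a[0]/r*np.sin(r),-a[1]/r*np.sin(r),-np.cos(r)])
    else: d=np.array([a[0],-a[1],-1.])
    return -T[:3,:3].T@T[:3,3], T[:3,:3].T@d
def onplane(im,u,v,z,fish=False):
    c,d=ray(im,u,v,fish); return c+d*(z-c[2])/d[2]
def rectfit(im,mask,z,fish=False):
    cs,_=cv2.findContours(mask,cv2.RETR_EXTERNAL,cv2.CHAIN_APPROX_NONE)
    c=max(cs,key=cv2.contourArea)[:,0]
    P=np.array([onplane(im,u,v,z,fish)[:2] for u,v in c])
    (x,y),(w,h),a=cv2.minAreaRect((P*1000).astype(np.float32))
    if w<h: w,h,a=h,w,a+90
    return x,y,w,h,(a+90)%180-90
E
python3 - <<'E'
from h import *
d=pickle.load(open('p0.pkl','rb'));t=d['top']
img=t['color'];hsv=cv2.cvtColor(img,cv2.COLOR_BGR2HSV)
print(img[204,352],hsv[204,352],img[195,370-90],img[235,215],img[180,330])
m=np.zeros(img.shape[:2],np.uint8);sub=(slice(180,225),slice(315,390))
m[sub]=cv2.inRange(hsv[sub],(10,40,120),(35,255,255))
print('stone',rectfit(t,m,.025))
m=np.zeros(img.shape[:2],np.uint8);sub=(slice(200,285),slice(190,310))
m[sub]=(img[sub].max(2)<62)*255
m=cv2.morphologyEx(m,cv2.MORPH_CLOSE,np.ones((5,5)))
cv2.imwrite('pics/m.png',m);print('holder',rectfit(t,m,.012))
c1=cv2.resize(img[190:290,190:400],None,fx=3.8,fy=3.8,interpolation=cv2.INTER_CUBIC)
cv2.imwrite('pics/crop1.png',c1)
for p in[(352,204),(285,257),(228,228),(235,220)]:print(p,onplane(t,*p,.02).round(3))
E
```

```text
[150 176 189] [ 20  53 189] [124 134 145] [79 77 73] [122 132 143]
stone (614.6735229492188, -260.47711181640625, 161.83230590820312, 60.30332946777344, -76.59131050109863)
holder (465.0742492675781, 19.045692443847656, 269.8930969238281, 89.89420318603516, 73.94457244873047)
(352, 204) [ 0.612 -0.263  0.02 ]
(285, 257) [ 0.441 -0.08   0.02 ]
(228, 228) [0.509 0.09  0.02 ]
(235, 220) [0.534 0.072 0.02 ]
```

View pics/crop1.png

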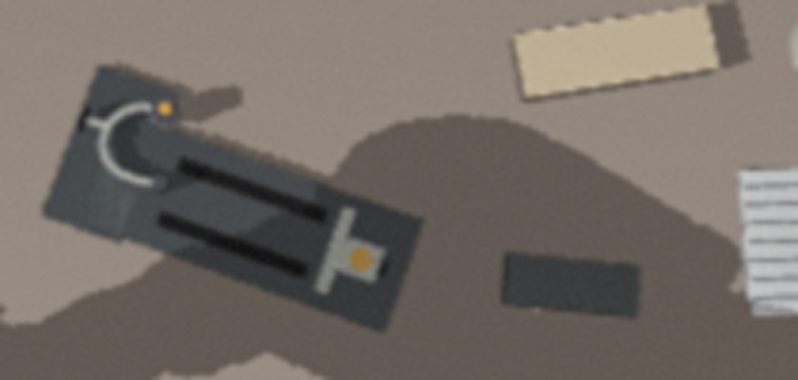

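The crop shows the holder's stop-end corners at (423,219) and (386,331), the arm-end corners at (100,65) and (42,213), and the notch at (125,241). The stop bar runs from (348,210) to (322,292). The stone lies well clear of the other things.

```bash
cat >> h.py <<'E'
def fit2d(L,W):  # rigid: W = R L + t
    L=np.array(L,float);W=np.array(W,float);a=L-L.mean(0);b=W-W.mean(0)
    th=np.arctan2((a[:,0]*b[:,1]-a[:,1]*b[:,0]).sum(),(a*b).sum())
    R=np.array([[np.cos(th),-np.sin(th)],[np.sin(th),np.cos(th)]]);t=W.mean(0)-R@L.mean(0)
    return t,th,np.linalg.norm(L@R.T+t-W,axis=1)
def plan(s,tcp,yaw):
    """row shift for TCP target; yaw = world angle (rad) wanted for tool y (mod pi)"""
    from scipy.spatial.transform import Rotation as Ro
    R=Ro.from_rotvec(s['eef_rot']).as_matrix(); sh=R.T@(np.array(tcp)-s['eef_pos'])
    cur=np.arctan2(R[1,1],R[0,1]); dy=(yaw-cur+np.pi/2)%np.pi-np.pi/2
    # target: z straight down
    y=np.array([np.cos(cur+dy),np.sin(cur+dy),0]);z=np.array([0,0,-1.]);Rt=np.c_[np.cross(y,z),y,z]
    return sh.round(4),np.degrees(Ro.from_matrix(R.T@Rt).as_rotvec()).round(2)
E
python3 - <<'E'
from h import *
from bench import env
d=pickle.load(open('p0.pkl','rb'));t=d['top']
img=t['color'];m=np.zeros(img.shape[:2],np.uint8);sub=(slice(185,225),slice(318,382))
m[sub]=(img[sub][...,2]>164)*255
st=rectfit(t,m,.025);print('stone',st)
q=lambda u,v,z=.012:onplane(t,(u+.5)/3.8+190-.5,(v+.5)/3.8+190-.5,z)[:2]*1000
W=[q(423,219),q(386,331),q(100,65),q(42,213),q(125,241)]
o,th,e=fit2d([(-150,-45),(-150,45),(125,-74),(125,50),(60,50)],W);print('holder',o,np.degrees(th),e)
R=np.array([[np.cos(th),np.sin(th)],[-np.sin(th),np.cos(th)]])
for n,p,z in(('stop bar l',(342,208),.021),('stop l2',(317,290),.021),('pin',(165,108),.03),('tip',(158,184),.036)):print(n,R@(q(*p,z)-o))
s=env.read_state();T=d['wrist']['camera_from_world'];print('wristcam',-T[:3,:3].T@T[:3,3])
print(plan(s,[st[0]/1e3,st[1]/1e3,.25],np.radians(st[4]+90)))
E
```

```text
stone (614.7329711914062, -260.8236389160156, 149.397216796875, 48.86638641357422, -75.71675491333008)
holder [468.34070173  30.32960506] 75.47290957411604 [2.18134665 1.25459139 2.09119698 0.59031871 2.74063079]
stop bar l [-87.59813705 -29.92919317]
stop l2 [-90.16383052  34.2132919 ]
pin [ 63.33252765 -54.98689992]
tip [47.62051842  1.58117752]
wristcam [0.09408423 0.57333156 0.37320735]
(array([-0.6642, -0.6438,  0.0539]), array([-5.000e-02,  2.000e-02,  5.866e+01]))
```

```bash
python3 -m pendant '[[-0.664,-0.644,0.054,0,0,58.7,1],[-0.664,-0.644,0.054,0,0,58.7,1],[-0.664,-0.644,0.054,0,0,58.7,1],[-0.664,-0.644,0.054,0,0,58.7,1],[-0.664,-0.644,0.054,0,0,58.7,1],[-0.664,-0.644,0.054,0,0,58.7,1],[-0.664,-0.644,0.054,0,0,58.7,1],[-0.664,-0.644,0.054,0,0,58.7,1],[-0.664,-0.644,0.054,0,0,58.7,1],[-0.664,-0.644,0.054,0,0,58.7,1],[-0.664,-0.644,0.054,0,0,58.7,1],[-0.664,-0.644,0.054,0,0,58.7,1],[-0.664,-0.644,0.054,0,0,58.7,1],[-0.664,-0.644,0.054,0,0,58.7,1],[-0.664,-0.644,0.054,0,0,58.7,1],[-0.664,-0.644,0.054,0,0,58.7,1],[-0.664,-0.644,0.054,0,0,58.7,1],[-0.664,-0.644,0.054,0,0,58.7,1],[-0.664,-0.644,0.054,0,0,58.7,1],[-0.664,-0.644,0.054,0,0,58.7,1]]'
python3 - <<'E'
from h import *
from bench import env,viewer
s=env.read_state()
im=viewer.get_image('wrist');pickle.dump(im,open('w1.pkl','wb'));cv2.imwrite('pics/w1.png',im['color'])
T=im['camera_from_world'];print(-T[:3,:3].T@T[:3,3],s['eef_pos'])
E
```

```text
time: 2.15
eef_pos: [0.6151, -0.2639, 0.248]
eef_rot: [-1.931, -2.476, 0.001]
ft_force: [0.4, 1.0, -0.9]
width: 1.003
gripper_force: 0.0
[ 0.59685843 -0.18685612  0.31794206] [ 0.61513268 -0.26391482  0.24804052]
```

View pics/w1.png

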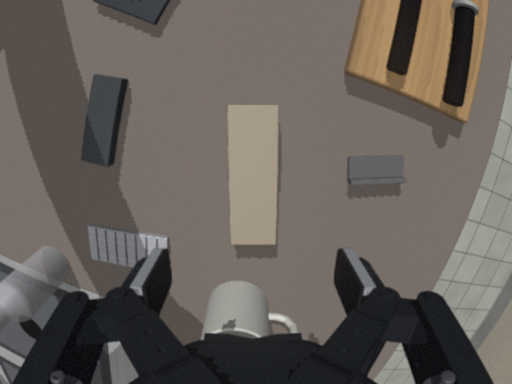

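The wrist picture shows the stone upright with corners at about (229,105), (278,105), (276,244) and (232,244), with nothing within finger range.

Run:
```python
from h import *
from bench import env
im=pickle.load(open('w1.pkl','rb'));img=im['color'];print(img[170,255],img[170,300])
m=np.zeros(img.shape[:2],np.uint8);sub=(slice(90,260),slice(210,300))
g=cv2.GaussianBlur(img[sub],(3,3),0)[...,2]; m[sub]=(g>140)*255
st=rectfit(im,m,.025,True);print(st)
print(plan(env.read_state(),[st[0]/1e3,st[1]/1e3,.073],np.radians(st[4]+90)))
t=pickle.load(open('p0.pkl','rb'))['top'];print('mug',onplane(t,415,200,.05))
```

```text
[137 153 165] [105 114 122]
(615.3236694335938, -260.6292419433594, 147.799560546875, 49.31053161621094, -75.68970012664795)
(array([0.0011, 0.0013, 0.1755]), array([-0.08, -0.07, -0.17]))
mug [ 0.63392503 -0.43530094  0.05      ]
```

```bash
python3 -m pendant '[[0,0,0.05,0,0,0,1],[0,0,0.1,0,0,0,1],[0,0,0.13,0,0,0,1],[0,0,0.155,0,0,0,1],[0,0,0.155,0,0,0,1],[0,0,0.155,0,0,0,1]]'
python3 - <<'E'
from h import *
from bench import env
print(plan(env.read_state(),[.6153,-.2606,.073],np.radians(14.31)))
E
```

```text
time: 2.8
eef_pos: [0.6146, -0.2603, 0.0959]
eef_rot: [1.928, 2.48, -0.0]
ft_force: [-0.6, -0.5, 0.7]
width: 1.001
gripper_force: 0.0
(array([-0.0005,  0.0006,  0.0229]), array([ 0.01,  0.01, -0.04]))
```

```bash
python3 -m pendant '[[0,0,0.012,0,0,0,1],[0,0,0.021,0,0,0,1],[0,0,0.021,0,0,0,1],[0,0,0.021,0,0,0,1],[0,0,0.021,0,0,0,-1],[0,0,0.021,0,0,0,-1],[0,0,0.021,0,0,0,-1],[0,0,0.021,0,0,0,-1],[0,0,0.021,0,0,0,-1],[0,0,0.021,0,0,0,-1],[0,0,0.021,0,0,0,-1]]'
python3 - <<'E'
from bench import env
s=env.read_state();print(s['eef_pos'],s['width'],s['gripper_force'],s['ft_force'])
E
```

```text
time: 3.9
eef_pos: [0.6146, -0.261, 0.0745]
eef_rot: [1.929, 2.479, -0.0]
ft_force: [-2.1, 0.5, 5.2]
width: 0.571
gripper_force: 64.0
[ 0.61463873 -0.26097284  0.07453279] 0.5707816497554231 64.02165412902832 [-2.10539298  0.52754704  5.1676189 ]
```

Run:
```python
from h import *
from bench import env
print(plan(env.read_state(),[.582,-.051,.33],np.radians(165.5)))
```

```text
(array([ 0.2114,  0.0201, -0.2556]), array([ 0.03,  0.03, 28.74]))
```

```bash
python3 -m pendant '[[0,0,-0.01,0,0,0,-1],[0,0,-0.04,0,0,0,-1],[0,0,-0.09,0,0,5,-1],[0.03,0,-0.14,0,0,10,-1],[0.08,0.01,-0.19,0,0,15,-1],[0.12,0.02,-0.23,0,0,22,-1],[0.165,0.02,-0.256,0,0,28.7,-1],[0.2,0.02,-0.256,0,0,28.7,-1],[0.211,0.02,-0.256,0,0,28.7,-1],[0.211,0.02,-0.256,0,0,28.7,-1],[0.211,0.02,-0.256,0,0,28.7,-1],[0.211,0.02,-0.256,0,0,28.7,-1]]'
python3 - <<'E'
from h import *
from bench import env,viewer
im=viewer.get_image('wrist');pickle.dump(im,open('w2.pkl','wb'));cv2.imwrite('pics/w2.png',cv2.resize(im['color'],(800,600),interpolation=cv2.INTER_CUBIC))
s=env.read_state();print(s['time'],s['eef_pos'],s['eef_rot'],s['ft_force'],s['width'])
E
```

```text
time: 5.1
eef_pos: [0.582, -0.052, 0.3296]
eef_rot: [-2.484, -1.923, 0.001]
ft_force: [-0.5, -0.3, -4.2]
width: 0.572
gripper_force: 64.0
5.15 [ 0.58205541 -0.05221368  0.32947742] [-2.48397730e+00 -1.92264455e+00  1.16862176e-03] [ 0.61656982 -0.10021679 -5.64134284] 0.5684473440606544
```

View pics/w2.png

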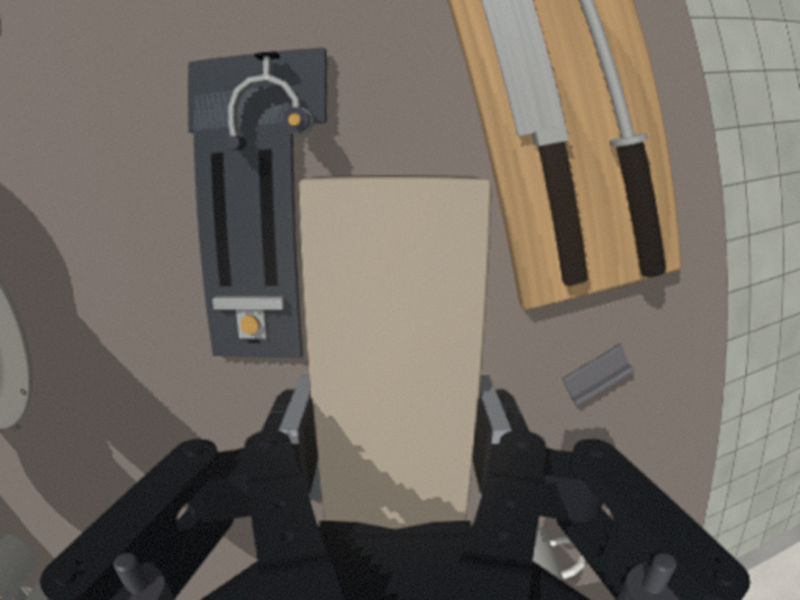

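The holder is fully visible. Stop-end corners are at (213,355) and (301,357), arm-end corners at (189,61) and (327,48), and the notches at (190,132) and (327,121). The stop face edge is at row 297, columns 213–283, and the roller is at (238,143). The stone is held straight in the pads.

Run:
```python
from h import *
from bench import env
im=pickle.load(open('w2.pkl','rb'))
q=lambda u,v,z=.012:onplane(im,(u+.5)/1.5625-.5,(v+.5)/1.5625-.5,z,True)[:2]*1000
L=[(-150,-45),(-150,45),(125,-74),(125,50),(60,50),(60,-74)]
W=[q(*p) for p in[(301,357),(213,355),(327,48),(189,61),(190,132),(327,121)]]
o,th,e=fit2d(L,W);print('holder',o,np.degrees(th),e)
R=np.array([[np.cos(th),np.sin(th)],[-np.sin(th),np.cos(th)]])
for n,p,z in(('stop l',(213,297),.021),('stop r',(283,298),.021),('pin',(295,119),.03),('roller',(238,141),.036),('strip',(215,220),.012),('strip',(265,220),.012)):print(n,R@(q(*p,z)-o))
# held stone: front edge corners of the top (cream) at z of TCP-.0745+.025
zt=.3295-.0745+.025
c=[q(301,180,zt),q(489,180,zt)];print('stone front',c, R@(c[0]-o),R@(c[1]-o))
s=env.read_state();tl=R@(s['eef_pos'][:2]*1000-o);print('tcp local',tl)
g=lambda x,y,z,:plan(s,list((o+R.T@np.array([x,y]))/1e3)+[z],th+np.pi/2)
print('above x=-50',g(-50,0,.17))
```

```text
holder [470.71777059  32.00741876] 75.10800316086002 [1.64771522 1.02562385 1.42386293 0.71647523 1.36024258 0.65612444]
stop l [-88.2084276   32.69642847]
stop r [-88.97912789 -33.27689462]
pin [ 61.74347191 -50.70283181]
roller [46.35969691 -4.77697019]
strip [-20.17602123  27.99571239]
strip [-21.77114255 -18.63856511]
stone front [array([578.17337718,  26.52265538]), array([625.03920765,  14.37729225])] [  22.31531404 -105.25595839] [  22.62230512 -153.66899039]
tcp local [ -52.77874594 -129.24266947]
above x=-50 (array([ 0.0037, -0.1291,  0.1596]), array([-0.05,  0.02,  0.37]))
```

```bash
cat >> h.py <<'E'
O=np.array([469.8,31.4]);TH=np.radians(75.25)
RH=np.array([[np.cos(TH),np.sin(TH)],[-np.sin(TH),np.cos(TH)]])
def goal(s,x,y,z): return plan(s,list((O+RH.T@np.array([x,y]))/1e3)+[z],TH+np.pi/2)
def report():
    from bench import env
    from scipy.spatial.transform import Rotation as Ro
    s=env.read_state(); l=RH@(s['eef_pos'][:2]*1000-O); f=RH@s['ft_force'][:2]
    R=Ro.from_rotvec(s['eef_rot']).as_matrix(); a=np.degrees(TH-np.arctan2(-R[0,1],R[1,1]))
    print('t',s['time'],'loc',l.round(2),'z',round(s['eef_pos'][2]*1000,2),'F',f.round(1),s['ft_force'][2].round(1),'yawerr',((a+90)%180-90).round(2),'Ty?',s['ft_torque'].round(2),'w',round(s['width'],3))
    return s
E
python3 -c "
from h import *
s=report();print(goal(s,-45,0,.13))"
```

```text
t 5.15 loc [ -52.28 -129.84] z 329.48 F [ 0.1 -0.6] -5.6 yawerr -0.23 Ty? [ 0.03 -0.    0.03] w 0.568
(array([ 0.0079, -0.1297,  0.1996]), array([-0.05,  0.02,  0.23]))
```

```bash
python3 -m pendant '[[0.008,-0.05,0.02,0,0,0,-1],[0.008,-0.1,0.05,0,0,0.2,-1],[0.008,-0.13,0.1,0,0,0.2,-1],[0.008,-0.13,0.15,0,0,0.2,-1],[0.008,-0.13,0.18,0,0,0.2,-1],[0.008,-0.13,0.2,0,0,0.2,-1],[0.008,-0.13,0.2,0,0,0.2,-1],[0.008,-0.13,0.2,0,0,0.2,-1],[0.008,-0.13,0.2,0,0,0.2,-1]]'
python3 -c "
from h import *
from bench import viewer
import time
s=report();print(goal(s,-45,0,.0985))
im=viewer.get_image('wrist');pickle.dump(im,open('w3.pkl','wb'));cv2.imwrite('pics/w3.png',cv2.resize(im['color'],(800,600),interpolation=cv2.INTER_CUBIC));report()"
```

```text
time: 6.05
eef_pos: [0.459, -0.0116, 0.1314]
eef_rot: [2.486, 1.918, 0.002]
ft_force: [-0.5, 0.5, -4.3]
width: 0.568
gripper_force: 64.8
t 6.05 loc [-44.37  -0.56] z 131.44 F [0.3 0.6] -4.3 yawerr -0.06 Ty? [-0.06 -0.01 -0.02] w 0.568
(array([-0.0006, -0.0006,  0.0329]), array([ 0.12, -0.  ,  0.06]))
t 6.1 loc [-44.28  -0.49] z 131.42 F [-0.2 -0.1] -4.3 yawerr -0.07 Ty? [0.03 0.01 0.03] w 0.572
```

View pics/w3.png

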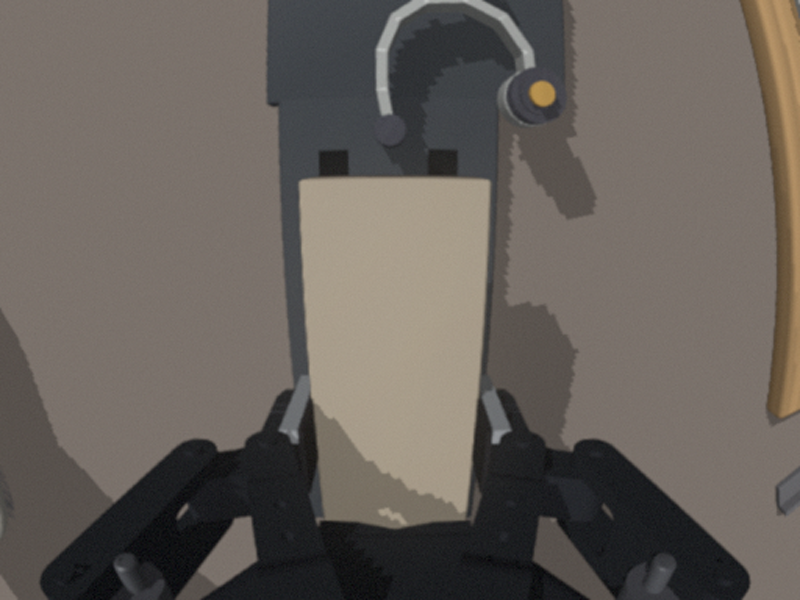

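The stone axis is at column 394.5 (edges 300 and 489). The base centre is at about 389.5–390 (edges 281 and 497) and the roller at (390,130). The stone is parallel to the base but about 2 mm towards −y, so I correct by −2 mm in tool y and descend to just above stop height.

```bash
python3 -m pendant '[[0,-0.002,0.012,0.1,0,0,-1],[0,-0.002,0.024,0.1,0,0,-1],[0,-0.002,0.03,0.1,0,0,-1],[0,-0.002,0.0325,0.1,0,0,-1],[0,-0.002,0.0325,0.1,0,0,-1],[0,-0.002,0.0325,0.1,0,0,-1]]'
python3 -c "
from h import *
report()"
python3 -m pendant '[[0.002,0,0,0,0,0,-1],[0.005,0,0,0,0,0,-1],[0.008,0,0,0,0,0,-1],[0.010,0,0,0,0,0,-1],[0.011,0,0,0,0,0,-1],[0.012,0,0,0,0,0,-1],[0.013,0,0,0,0,0,-1],[0.014,0,0,0,0,0,-1],[0.014,0,0,0,0,0,-1]]'
python3 -c "
from h import *
report()"
```

```text
time: 6.7
eef_pos: [0.4564, -0.0107, 0.0976]
eef_rot: [-2.486, -1.919, 0.002]
ft_force: [-0.5, 0.4, -4.0]
width: 0.566
gripper_force: 64.8
t 6.7 loc [-44.13   2.28] z 97.57 F [0.2 0.6] -4.0 yawerr -0.09 Ty? [ 0.02 -0.03 -0.05] w 0.566
time: 7.6
eef_pos: [0.4592, 0.0027, 0.0972]
eef_rot: [-2.485, -1.92, 0.005]
ft_force: [-6.7, -5.9, -2.9]
width: 0.571
gripper_force: 65.2
t 7.6 loc [-30.43   2.94] z 97.21 F [-7.4  5. ] -2.9 yawerr -0.12 Ty? [-0.92  0.93  0.29] w 0.571
```

```bash
python3 -m pendant '[[0.0015,0,0,0,0,0,-1],[0.003,0,0,0,0,0,-1],[0.0045,0,0,0,0,0,-1],[0.006,0,0,0,0,0,-1],[0.0075,0,0,0,0,0,-1],[0.009,0,0,0,0,0,-1],[0.0105,0,0,0,0,0,-1],[0.012,0,0,0,0,0,-1],[0.0135,0,0,0,0,0,-1],[0.015,0,0,0,0,0,-1],[0.0165,0,0,0,0,0,-1],[0.018,0,0,0,0,0,-1],[0.019,0,0,0,0,0,-1],[0.02,0,0,0,0,0,-1],[0.02,0,0,0,0,0,-1]]'
python3 -c "
from h import *
from bench import viewer
report()
im=viewer.get_image('wrist');pickle.dump(im,open('w4.pkl','wb'));cv2.imwrite('pics/w4.png',cv2.resize(im['color'],(800,600),interpolation=cv2.INTER_CUBIC))
im=viewer.get_image('top');cv2.imwrite('pics/t4.png',cv2.resize(im['color'][190:290,190:320],None,fx=6,fy=6,interpolation=cv2.INTER_CUBIC))"
```

```text
time: 9.1
eef_pos: [0.4639, 0.0219, 0.097]
eef_rot: [-2.485, -1.92, 0.006]
ft_force: [-7.9, -9.7, -4.1]
width: 0.573
gripper_force: 65.0
t 9.1 loc [-10.69   3.26] z 96.98 F [-11.4   5.2] -4.1 yawerr -0.13 Ty? [-1.43  1.34  0.38] w 0.573
```

View pics/w4.png

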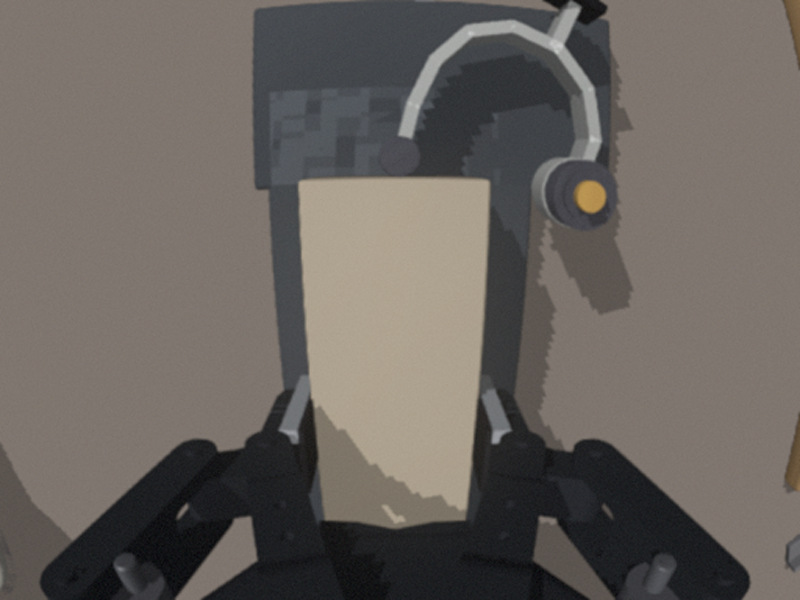

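View pics/t4.png

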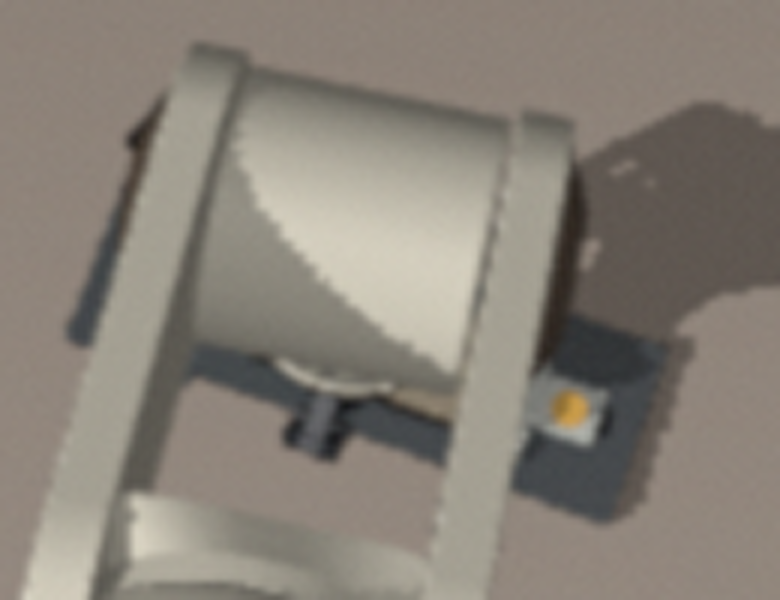

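The roller is on the end face at (399,155). The stone's centre (394.5) is about 2 mm off the base centre (about 400). The stop itself is hidden under the gripper, so I rely on the measured stop face at −88.5 mm. I move on 1.5 mm for margin, re-centre, and lower most of the way.

```bash
python3 -m pendant '[[0.001,0.001,0,0,0,0,-1],[0.002,0.0015,0,0,0,0,-1],[0.002,0.0015,0.002,0,0,0,-1],[0.002,0.0015,0.004,0,0,0,-1],[0.002,0.0015,0.006,0,0,0,-1],[0.002,0.0015,0.0075,0,0,0,-1],[0.002,0.0015,0.0085,0,0,0,-1],[0.002,0.0015,0.0085,0,0,0,-1],[0.002,0.0015,0.0085,0,0,0,-1]]'
python3 -c "
from h import *
report()"
python3 -m pendant '[[0,0,0.0004,0,0,0,-1],[0,0,0.0008,0,0,0,-1],[0,0,0.0008,0,0,0,-1]]'
python3 -c "
from h import *
report()"
```

```text
time: 10.1
eef_pos: [0.4668, 0.0232, 0.0892]
eef_rot: [-2.486, -1.92, 0.003]
ft_force: [-3.2, -11.4, 0.6]
width: 0.567
gripper_force: 65.6
t 10.1 loc [-8.73  0.78] z 89.18 F [-11.8   0.2] 0.6 yawerr -0.1 Ty? [-1.46  0.43  0.06] w 0.567
time: 10.4
eef_pos: [0.4669, 0.0232, 0.0884]
eef_rot: [2.487, 1.92, -0.003]
ft_force: [-3.7, -11.3, 2.3]
width: 0.575
gripper_force: 65.7
t 10.4 loc [-8.7   0.74] z 88.44 F [-11.9   0.7] 2.3 yawerr -0.1 Ty? [-1.38  0.44  0.07] w 0.575
```

```bash
for i in 1 2 3; do python3 -m pendant '[[0,0,0.0003,0,0,0,-1],[0,0,0.0006,0,0,0,-1],[0,0,0.0006,0,0,0,-1]]' >/dev/null
python3 -c "
from h import *
report()"; done
```

```text
t 10.7 loc [-8.7   0.69] z 87.88 F [-12.3   0.4] 1.8 yawerr -0.1 Ty? [-1.36  0.45  0.05] w 0.569
t 11.0 loc [-8.69  0.68] z 87.28 F [-11.1  -0.1] 1.7 yawerr -0.1 Ty? [-1.35  0.43  0.08] w 0.573
t 11.3 loc [-8.66  0.65] z 86.77 F [-11.3   0.6] 3.0 yawerr -0.09 Ty? [-1.45  0.48 -0.03] w 0.571
```

Friction on the roller is steady and the base has not been touched yet. I continue in finer steps.

```bash
for i in 1 2; do python3 -m pendant '[[0,0,0.0002,0,0,0,-1],[0,0,0.0004,0,0,0,-1],[0,0,0.0004,0,0,0,-1]]' >/dev/null
python3 -c "
from h import *
report()"; done
```

```text
t 11.6 loc [-8.6   0.65] z 86.54 F [-10.3   2.1] 7.1 yawerr -0.1 Ty? [-1.43  0.65 -0.09] w 0.572
t 11.9 loc [-8.58  0.62] z 86.53 F [-10.3   6.4] 13.4 yawerr -0.1 Ty? [-1.44  1.2  -0.04] w 0.57
```

The base is touched at TCP z of 86.5 mm, as predicted. I relieve the pressure slightly and ease back towards the stop.

```bash
python3 -m pendant '[[0,0,-0.0002,0,0,0,-1],[0,0,-0.0004,0,0,0,-1],[-0.0005,0,-0.0004,0,0,0,-1],[-0.001,0,-0.0004,0,0,0,-1],[-0.0015,0,-0.0004,0,0,0,-1],[-0.002,0,-0.0004,0,0,0,-1],[-0.0025,0,-0.0004,0,0,0,-1],[-0.0025,0,-0.0004,0,0,0,-1]]' >/dev/null
python3 -c "
from h import *
report()"
for i in 1 2; do python3 -m pendant '[[-0.0003,0,0,0,0,0,-1],[-0.0006,0,0,0,0,0,-1],[-0.0006,0,0,0,0,0,-1]]' >/dev/null
python3 -c "
from h import *
report()"; done
```

```text
t 12.7 loc [-10.93   0.65] z 86.52 F [-7.2  3.2] 5.4 yawerr -0.12 Ty? [-1.04  0.52  0.34] w 0.574
t 13.0 loc [-11.48   0.67] z 86.53 F [-7.4  2.1] 6.5 yawerr -0.11 Ty? [-0.9   0.54  0.24] w 0.574
t 13.3 loc [-12.06   0.65] z 86.54 F [-6.9  1.6] 5.9 yawerr -0.11 Ty? [-0.89  0.48  0.3 ] w 0.568
```

```bash
for i in 1 2 3 4; do python3 -m pendant '[[-0.0002,0,0,0,0,0,-1],[-0.0004,0,0,0,0,0,-1],[-0.0004,0,0,0,0,0,-1]]' >/dev/null
python3 -c "
from h import *
report()"; done
```

```text
t 13.6 loc [-12.44   0.68] z 86.53 F [-6.   2.2] 7.3 yawerr -0.11 Ty? [-0.85  0.49  0.29] w 0.57
t 13.9 loc [-12.82   0.67] z 86.55 F [-5.6  2.5] 5.9 yawerr -0.12 Ty? [-0.83  0.49  0.26] w 0.57
t 14.2 loc [-13.22   0.7 ] z 86.52 F [-6.9  2.9] 6.3 yawerr -0.12 Ty? [-0.81  0.5   0.3 ] w 0.573
t 14.5 loc [-13.63   0.68] z 86.53 F [-6.6  2.7] 5.7 yawerr -0.12 Ty? [-0.76  0.6   0.29] w 0.568
```

```bash
for i in 1 2 3 4; do python3 -m pendant '[[-0.00015,0,0,0,0,0,-1],[-0.0003,0,0,0,0,0,-1],[-0.0003,0,0,0,0,0,-1]]' >/dev/null
python3 -c "
from h import *
report()"; done
```

```text
t 14.8 loc [-13.91   0.67] z 86.52 F [-5.8  3. ] 5.7 yawerr -0.12 Ty? [-0.79  0.53  0.3 ] w 0.569
t 15.1 loc [-14.17   0.69] z 86.53 F [-5.6  2.2] 5.8 yawerr -0.12 Ty? [-0.71  0.51  0.28] w 0.572
t 15.4 loc [-14.22   0.69] z 86.53 F [-1.5  2.7] 5.8 yawerr -0.11 Ty? [-0.23  0.41  0.33] w 0.57
t 15.7 loc [-14.27   0.7 ] z 86.53 F [2.3 1.8] 6.8 yawerr -0.11 Ty? [0.37 0.15 0.29] w 0.573
```

The stop is felt at −14.2 mm, against −13.5 predicted, and the net push is now about zero. I ease the downward press, then open.

```bash
python3 -m pendant '[[0,0,-0.0002,0,0,0,-1],[0,0,-0.0003,0,0,0,-1],[0,0,-0.0003,0,0,0,-1]]' >/dev/null
python3 -c "
from h import *
report()"
python3 -m pendant '[[0,0,-0.0003,0,0,0,0.2],[0,0,-0.0003,0,0,0,0.3],[0,0,-0.0003,0,0,0,0.45],[0,0,-0.0003,0,0,0,0.6],[0,0,-0.0003,0,0,0,0.8],[0,0,-0.0003,0,0,0,0.8],[0,0,-0.0003,0,0,0,0.8]]'
```

```text
t 16.0 loc [-14.31   0.71] z 86.55 F [5.5 0.9] 4.3 yawerr -0.1 Ty? [ 0.81 -0.37  0.33] w 0.572
time: 16.7
eef_pos: [0.4651, 0.0175, 0.0865]
eef_rot: [-2.486, -1.919, 0.002]
ft_force: [0.9, -0.8, 0.5]
width: 0.898
gripper_force: 0.0
```

Released cleanly. I raise the tool straight up and look.

```bash
python3 -m pendant '[[0,0,-0.01,0,0,0,0.8],[0,0,-0.03,0,0,0,0.8],[0,0,-0.07,0,0,0,0.8],[0,0,-0.12,0,0,0,0.8],[0,0,-0.17,0,0,0,0.8],[-0.04,0,-0.2,0,0,0,0.8],[-0.06,0,-0.2,0,0,0,0.8],[-0.06,0,-0.2,0,0,0,0.8],[-0.06,0,-0.2,0,0,0,0.8]]'
python3 - <<'E'
from h import *
from bench import viewer
im=viewer.get_image('wrist');pickle.dump(im,open('w5.pkl','wb'));cv2.imwrite('pics/w5.png',cv2.resize(im['color'],(800,600),interpolation=cv2.INTER_CUBIC))
g=cv2.GaussianBlur(im['color'],(3,3),0);hsv=cv2.cvtColor(g,cv2.COLOR_BGR2HSV)
cv2.imwrite('pics/m5.png',cv2.inRange(hsv,(10,50,100),(30,140,255)))
E
```

```text
time: 17.6
eef_pos: [0.4501, -0.0407, 0.2869]
eef_rot: [-2.487, -1.918, 0.001]
ft_force: [0.2, -0.4, -0.4]
width: 0.902
gripper_force: 0.0
```

View pics/w5.png

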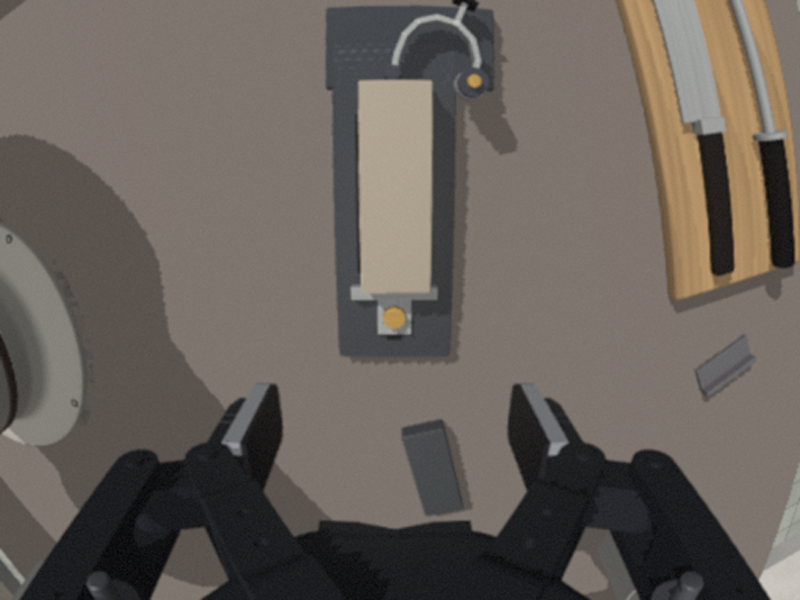

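The stone lies straight and flat, with end edges at rows 80 and 292 and its centre column at 395 against 394.5 for the stop bar. It is against the stop, the roller holds the other end, and the gripper is clear.

```bash
python3 -c "
from bench import env
print(env.hand_in())"
```

```text
the job is handed in; nothing more can be done
None
```

I clamped the stone flat and straight between the stop and the sprung arm, released it without a snap, and handed the job in at about 17.7 s; hand-in returned no verdict.

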